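# Find the complete adapter by weight and show it to the bench camera

## Robot

A 6-joint arm with a two-finger parallel gripper is mounted at the origin on a cart in front of the work surface, level with it; the furniture and walls round the work are solid. World frame = base frame: x ahead of the robot, y to its left, z up, the work surface at z = 0. Lengths are in mm, angles in rad, forces in N, time in s.
With the tool pointing down it reaches from about 400 to 925 mm from the base axis. Payload 12.5 kg.
Tool frame: the origin (TCP) lies at the centre of the arm's flange, where the gripper is bolted on; the fingertips stand 190 mm ahead of it and the grasp point (between the pads) lies 171 mm ahead of it; z points along the fingers, y is the line along which they close (so a half turn about z gives the same grasp; the last joint's range is limited). The gripper opens to 95 mm and grips with 3 to 60 N. Pads are 20 mm wide; open, the fingers measure 119 mm over their backs; the gripper's body (75 mm by 180 mm) begins 59 mm behind the grasp point.
Start: joints at [1.095, 0.491, 1.559, -0, 1.092, -0.106], TCP at [225.87, 582.759, 404.761] pointing down, gripper open.
Joint ranges: [-3.1, 3.1], [-0.84, 2.19], [0.05, 2.79], [-1.13, 4.28], [0.06, 2.93], [-2.69, 2.69]. Speed limits (rad/s): [2.22, 2.22, 2.79, 3.14, 3.14, 3.14].

## Interface

Orientations are given as [roll, pitch, yaw] about the fixed x, y, z axes, in that order (R = Rz(yaw) Ry(pitch) Rx(roll)).
In Python, from cell import env, read_camera, search_frame, cut_out gives the robot as it stands. The module is installed in compiled form; this text tells all that it offers.
- The arm moves only by the tool move_arm, never from a script. Its argument "commands" is a list of rows, each a list of 3 entries, a list of its own where there are three numbers: the shift along the world's x, y, z normalised to -1 to 1, where 1 is 0.03 m, then the turn about the world's z normalised to -1 to 1, where 1 is 0.08 rad, then the opening, from -1 (shut) to 1 (fully open), so that 0 is half open. A call has 1 to 20 rows; each row shifts and turns the commanded pose from where the row before left it; what a row does not reach is not made up. A row lasts 1/12 s, in which the tool goes at most 41.7 mm and 7.16 degrees, less where a joint would pass 70% of its speed; a pose out of reach is approached as far as the arm can. A call with a number of a shift or a turn outside -1 to 1 is refused whole. A call with a gripper value outside its range is refused whole. The fingers move at their own pace and stop on an object; the grip force is fixed at half the most. Time passes only in rows, so rows that do not move let the fingers close. It gives the time, the measured TCP pose, the force, the opening and the grip force at its end, in the units of the state.
- env.state(): the state, without advancing time (a new reading comes with each control period).
- read_camera(name): name is "scene" or "top"; returns a dict with "image" (480x640x3 uint8, red, green, blue), "fx", "fy", "cx", "cy" (pixels), "rvec" (rotation vector, rad) and "tvec" (3), from world to camera coordinates, as OpenCV has them. Camera axes: x right, y down, z forward; pixel columns grow to the right and rows downward; lengths in mm; the calibration is good to about 2 mm. A picture is of the moment at which its call begins. There is no depth.
- env.job_done(): hands the job in; it is judged then, once.
Trained networks look in a picture, given as the dict that the camera call returned (one of the last four; its "shot" number tells which), for a name from the list of things; names that differ only in an ending like _2 or _b are one class to them, and where a whole thing is asked for, a point or a joint stands for the part that bears it (a point fixed in the world has none). Each returns a list of dicts, best first, with "confidence" (0 to 1); they miss things now and then, are a little off and sometimes report something else, mostly with a low value. They report only what shows in the picture. A call takes as long as a camera call.
- search_frame(thing, picture): "at" ([column, row] in pixels, amid what is visible of it).
- cut_out(thing, picture): "region" (480x640 bool, what is visible of it) and "at" ([column, row] in pixels, amid what is visible of it).
The state is a dict: "t": time; "joints": joint angles; "qvel": joint speeds; "tau": joint torques, N m; "eef_pos": TCP position; "tcp_rot": TCP orientation; "ft_force": force on the tool from outside, world axes, zero at the start; "moment": the same for the moment, N m; "opening": opening from 0.0 (shut) to 1.0 (fully open); "grip_force": force on a finger pad.
Only numpy, scipy, OpenCV 4.12 (cv2) and the standard library are available. Lean on these libraries where they do the work, as an engineer would, in place of code of your own. Each camera call takes 0.05 s, during which the arm holds its last target. There are 200 camera calls.

## Task

Two look-alike black mains adapters lie on the low metal work stand and one of them is only a gutted, light case: lift first the left one (seen from the robot) clear of the stand and set it back flat in its place, then lift the right one, and feel which is heavier. Leave the lighter one flat on the stand (no dropping) and hold the heavier one up in front of the small bench camera: level, right way up, centred on the lens, one of its two small ends facing the lens and about 10 cm away from it. Finish while still holding it there motionless in the gripper; do not touch the camera, and leave the loose things round about where they are.

Things in the scene. Friction and masses are not known exactly. Their poses are not given: they have to be found in the camera images.
- adapter_p: black mains adapter, plain box 42 (its x) x 75 (its y) x 28 mm (its z); origin at the centre of its underside, z up. Lies flat on the work stand, grasped across the 42 mm width. Looks the same as the other adapter: one of the two is complete (0.36 to 0.48 kg), the other is an empty, gutted case (0.12 to 0.16 kg); only the weight tells which is which, neither name nor place does
- adapter_q: black mains adapter, plain box 42 (its x) x 75 (its y) x 28 mm (its z); origin at the centre of its underside, z up. Lies flat on the work stand, grasped across the 42 mm width. Looks the same as the other adapter: one of the two is complete (0.36 to 0.48 kg), the other is an empty, gutted case (0.12 to 0.16 kg); only the weight tells which is which, neither name nor place does
- bench_camera: small bench camera fixed to the bench: 66 x 66 mm dark base plate 12 mm high, round steel post, black head 42 x 52 x 44 mm with a grey ring and a lens barrel, 162 mm high in all; origin on the bench below the lens front; the lens looks along its -x (roughly towards the robot), y to its left when seen from behind the robot, z up. The whole camera lies at x 0 to 66 mm, y -33 to +38 mm of this frame
- lens (a point): centre of the front glass of the camera's lens, 140 mm above the bench, axes as the camera's: it looks along -x
- solder_reel: reel of solder wire standing flat, 54 mm across, 33 mm high, origin under its centre; bystander
- flux_bottle: small white vial with a steel cap, 26 mm across, 32 mm high, origin under its centre; bystander
- work_stand: low work stand, a plain metal plate 150 (its x) x 280 (its y) x 8 mm on four short feet, fixed; origin on the bench under its centre, upper face 27 mm above that; its y points to the robot's left, so the left half is y above 0; one adapter lies in each half, about 80 mm from the middle
- battery_a: flat black phone battery, 42 x 66 x 5 mm, origin under its centre; bystander

How it is judged:
By the outcome, as a careful person would: the job done as asked, in the order asked, and still so for the second after the job is handed in, while the arm keeps its last pose, push and grip.
It also fails if it takes over 72 s, if anything falls off the work surface, if the arm or the gripper's body presses on something with over 40 N, if the wrist force passes 120 N, or if a joint passes its speed limit or range.

## Working session

There is one attempt and no reset: what is moved stays moved. The work goes in short steps, Python scripts to look and compute and a tool call to move; the robot and the scene stay as the last step left them, time stands still between calls to the robot, and variables do not carry over. Pictures are saved under pics/ and viewed, at most 10 in all, crops included, and the job is handed in when it is done.

Besides the shell and the picture viewer there is one more tool, called after "Emit:" as name(argument=value, ...), one argument or row to a line, values as JSON. move_arm: Moves the arm, as the interface text tells. Its arguments: {"type":"object","properties":{"commands":{"type":"array","items":{"type":"array"}}},"required":["commands"]}

```bash
mkdir -p pics; cat > h.py <<'E'
import numpy as np, cv2
from cell import env, read_camera, search_frame, cut_out
def ray(p,uv):
    K=np.array([[p['fx'],0,p['cx']],[0,p['fy'],p['cy']],[0,0,1]]);R=cv2.Rodrigues(np.array(p['rvec'],float))[0]
    t=np.array(p['tvec'],float).ravel(); return -R.T@t, R.T@np.linalg.solve(K,[uv[0],uv[1],1.])
def at_z(p,uv,z):
    o,d=ray(p,uv); return o+d*(z-o[2])/d[2]
def proj(p,X):
    K=np.array([[p['fx'],0,p['cx']],[0,p['fy'],p['cy']],[0,0,1]])
    return cv2.projectPoints(np.array(X,float).reshape(-1,1,3),np.array(p['rvec'],float),np.array(p['tvec'],float),K,None)[0].reshape(-1,2)
def save(p,n,box=None,s=1):
    im=p['image'][...,::-1]
    if box: im=im[box[1]:box[3],box[0]:box[2]]
    cv2.imwrite('pics/'+n,cv2.resize(im,None,fx=s,fy=s,interpolation=cv2.INTER_CUBIC))
E
python3 - <<'E'
from h import *
np.set_printoptions(precision=1,suppress=True)
s=env.state(); print(s['t'],s['eef_pos'],s['tcp_rot'],s['ft_force'],s['opening'])
for n in('scene','top'):
    p=read_camera(n); save(p,n+'0.png'); print(n,ray(p,(320,240)))
    for th,z in (('adapter_p',55),('bench_camera',80),('lens',140),('solder_reel',33),('flux_bottle',32),('work_stand',27),('battery_a',5)):
        for r in cut_out(th,p)[:3]:
            m=r['region'].astype(np.uint8); c=cv2.findNonZero(m); 
            if c is None: continue
            q=cv2.minAreaRect(c); print(th,round(r['confidence'],2),np.array(r['at']),at_z(p,r['at'],z)[:2],'rect',np.array(q[0]),np.array(q[1]),[at_z(p,b,z)[:2].round(0).tolist() for b in cv2.boxPoints(q)])
E
```

```text
0.0 [225.8 582.7 404.2] [-3.1 -0.   2.8] [0.7 0.1 0.5] 0.998587705412351
scene (array([ 23.3, 922.6, 499.3]), array([ 0.4, -0.8, -0.4]))
adapter_p 0.79 [335.  270.8] [412.1 198.6] rect [334.4 270.9] [14.8 38.1] [[441.0, 216.0], [415.0, 143.0], [384.0, 182.0], [411.0, 251.0]]
bench_camera 0.72 [177.  242.4] [680.6 270.8] rect [182.7 254.9] [108.   50.6] [[851.0, 156.0], [778.0, 87.0], [493.0, 405.0], [546.0, 448.0]]
bench_camera 0.36 [396.5 321.6] [253.5 326.3] rect [397.5 322. ] [37. 38.] [[256.0, 376.0], [292.0, 295.0], [247.0, 271.0], [216.0, 355.0]]
lens 0.63 [177.6 242. ] [586.7 362.6] rect [182.3 254.9] [108.   50.6] [[733.0, 267.0], [672.0, 207.0], [426.0, 479.0], [471.0, 516.0]]
solder_reel 0.95 [398.2 320. ] [278.7 254.5] rect [396.5 322. ] [38. 35.] [[323.0, 224.0], [275.0, 200.0], [240.0, 293.0], [282.0, 315.0]]
flux_bottle 0.79 [197.2 330.1] [525.9 409.1] rect [200.  328.5] [25. 18.] [[559.0, 384.0], [535.0, 372.0], [493.0, 422.0], [516.0, 434.0]]
work_stand 0.92 [317.4 310.2] [401.6 276.8] rect [301.7 300.7] [ 95.9 147. ] [[490.0, 399.0], [622.0, -45.0], [372.0, 98.0], [3
[... 760 characters left out ...]
.0]]
solder_reel 0.97 [287.2 339.7] [282.  248.5] rect [290.5 338.5] [32.5 33.9] [[283.0, 281.0], [321.0, 242.0], [284.0, 206.0], [247.0, 244.0]]
solder_reel 0.45 [252.8 116.5] [649.4 304.9] rect [250.1 114.9] [74.7 45.5] [[702.0, 363.0], [725.0, 291.0], [602.0, 256.0], [581.0, 327.0]]
flux_bottle 0.58 [200.1 183.5] [536.7 390.8] rect [203.  184.5] [17.7 14.8] [[537.0, 405.0], [554.0, 388.0], [533.0, 367.0], [516.0, 384.0]]
work_stand 0.6 [289.5 244.4] [436.1 244.6] rect [291.7 247.1] [ 92.2 171.5] [[493.0, 389.0], [522.0, 107.0], [370.0, 94.0], [343.0, 371.0]]
battery_a 0.95 [414.3 287. ] [365.4  36.5] rect [414.1 285.2] [25.1 38.6] [[388.0, 70.0], [391.0, 5.0], [349.0, 4.0], [346.0, 69.0]]
```

View pics/scene0.png

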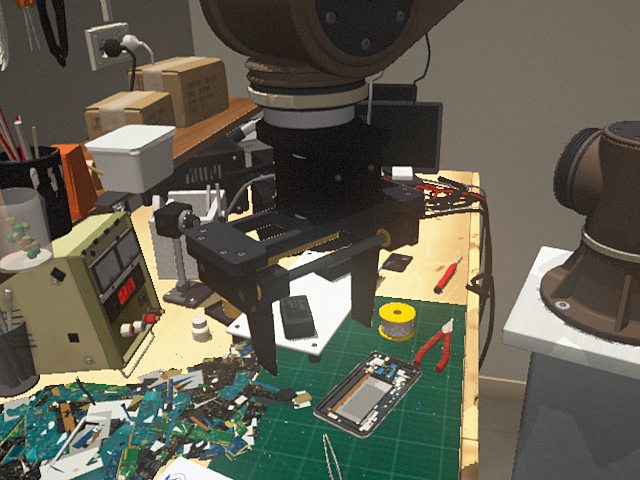

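View pics/top0.png

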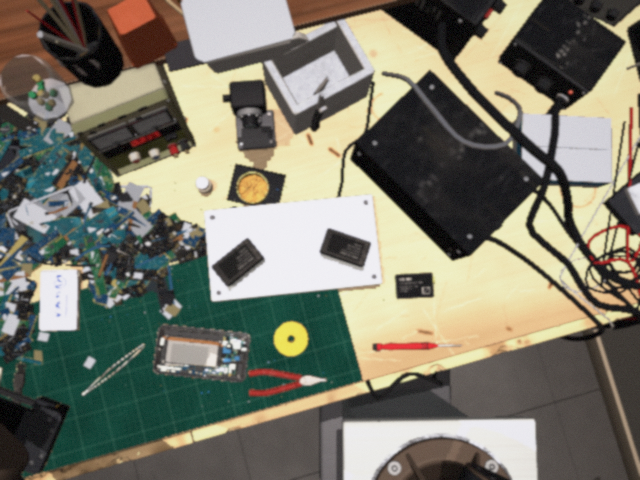

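The scene view shows the camera head at about (172,218) and one adapter at (297,317). The top view shows the stand, with the left adapter at (237,262), the right at (345,247) and the bench camera at (250,115). Next I'll zoom in on both.

```bash
python3 - <<'E'
from h import *
p=read_camera('top'); save(p,'t1.png',(195,70,395,310),2.5); q=read_camera('scene'); save(q,'s1.png',(130,180,240,350),3.5)
np.savez('cal.npz',**{f'{n}_{k}':np.array(v[k]) for n,v in(('t',p),('s',q)) for k in('fx','fy','cx','cy','rvec','tvec','image')})
E
```

```text
(no output)
```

View pics/t1.png

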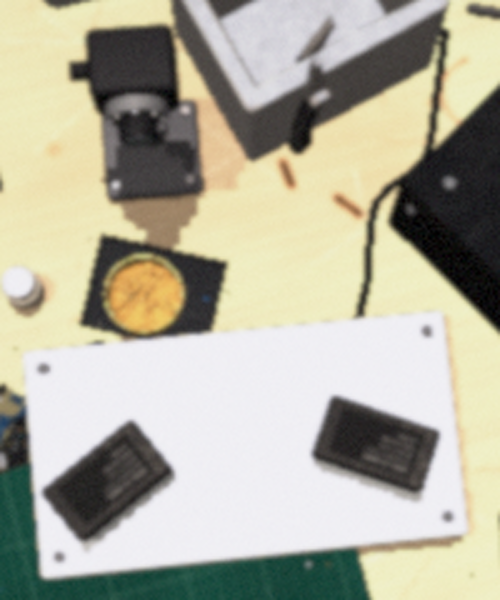

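View pics/s1.png

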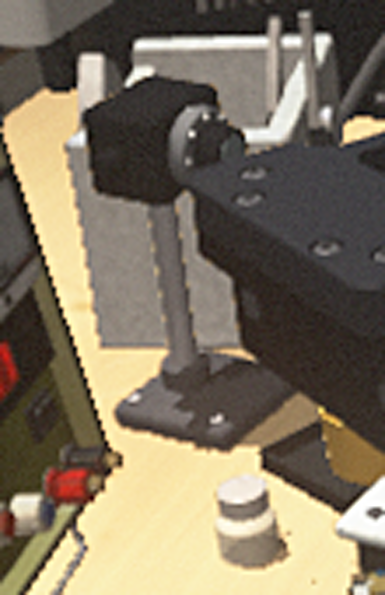

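```bash
cat > fit.py <<'E'
from h import *
from scipy.optimize import minimize
np.set_printoptions(precision=2,suppress=True)
d=np.load('cal.npz')
P={n:{k:d[f'{n}_{k}'] for k in('fx','fy','cx','cy','rvec','tvec','image')} for n in'ts'}
for q in P.values():
    for k in('fx','fy','cx','cy'): q[k]=float(q[k])
def fitbox(p,x0,size,z0,box,thr=95,S=4):
    u0,v0,u1,v1=box; g=cv2.cvtColor(p['image'],cv2.COLOR_RGB2GRAY)[v0:v1,u0:u1]
    g=cv2.resize(g,None,fx=S,fy=S,interpolation=cv2.INTER_CUBIC); m=(g<thr).astype(np.uint8)
    n,l,st,_=cv2.connectedComponentsWithStats(m); m=(l==1+st[1:,4].argmax()).astype(np.uint8)
    c=cv2.findContours(m,0,2)[0][0]; m=cv2.drawContours(m*0,[c],0,1,-1)
    def cost(x):
        c,s=np.cos(x[2]),np.sin(x[2]); X=[[x[0]+c*a*size[0]/2-s*b*size[1]/2,x[1]+s*a*size[0]/2+c*b*size[1]/2,z] for a in(-1,1) for b in(-1,1) for z in(z0,z0+size[2])]
        uv=(proj(p,X)-[u0-.5,v0-.5])*S-.5
        h=cv2.convexHull(uv.astype(np.float32)); f=np.zeros_like(m)
        cv2.fillConvexPoly(f,np.round(h*16).astype(int),1,shift=4); return (f!=m).sum()/m.sum()
    b=min((minimize(cost,[x0[0],x0[1],x0[2]+da],method='Nelder-Mead',options=dict(initial_simplex=np.array([x0[0],x0[1],x0[2]+da])+np.array([[0,0,0],[10,0,0],[0,10,0],[0,0,.2]]))) for da in(-.3,0,.3)),key=lambda r:r.fun)
    return b.x,b.fun
E
python3 - <<'E'
from fit import *
t=P['t']
C=lambda a:np.array(a)/2.5+[195,70]-.3
print('stand',[at_z(t,C(c),27)[:2] for c in((25,352),(440,314),(467,535),(43,578))])
L=fitbox(t,(404,326,-.68),(42,75,28),27,(209,235,268,290)); print('L',L)
R=fitbox(t,(430,157,.36),(42,75,28),27,(316,222,374,272)); print('R',R)
B=[at_z(t,C(c),12)[:2] for c in((112,200),(200,190),(195,103),(102,115))]; print('base',B)
H=[at_z(t,C(c),162)[:2] for c in((88,30),(172,25),(177,98),(92,106))]; print('head',H)
print('barrel tip',at_z(t,C((138,143)),140)[:2])
s=P['s']; print('stand',proj(s,[[500,380,27]]))
E
```

```text
stand [array([492.66, 383.54]), array([517.27, 109.7 ]), array([370.73,  94.35]), array([344.89, 370.22])]
L (array([406.  , 326.92,  -2.45]), np.float64(0.12940991180176398))
R (array([429.39, 156.56,  -0.32]), np.float64(0.16286174526467811))
base [array([598.33, 328.75]), array([605.23, 269.46]), array([665.71, 272.86]), array([657.22, 335.86])]
head [array([661.48, 327.8 ]), array([664.66, 279.09]), array([620.96, 276.12]), array([616.1 , 325.16])]
barrel tip [600.59 300.43]
stand [[224.34 327.5 ]]
```

```bash
python3 - <<'E'
from fit import *
t,s=P['t'],P['s']
for n,x0,b in(('L',(404,326,.69),(209,235,268,290)),('R',(430,157,-.355),(316,222,374,272))):
    for thr in(80,110): print(n,thr,fitbox(t,x0,(42,75,28),27,b,thr))
def box(o,yaw,x,y,z):
    c,q=np.cos(yaw),np.sin(yaw); return np.array([[o[0]+c*a-q*b,o[1]+q*a+c*b,k] for k in z for a,b in((x[0],y[0]),(x[1],y[0]),(x[1],y[1]),(x[0],y[1]))])
def draw(im,p,X,off,S,col):
    uv=((proj(p,X)-off+.5)*S).astype(int)
    for f in(uv[:4],uv[4:]): cv2.polylines(im,[f.reshape(-1,1,2)],True,col,1)
    for a,b in zip(uv[:4],uv[4:]): cv2.line(im,tuple(map(int,a)),tuple(map(int,b)),col,1)
o,yaw=(598,299),.09
out=[]
for p,bx,S in((t,(215,70,295,160),5),(s,(145,185,225,315),4.6)):
    im=cv2.resize(p['image'][bx[1]:bx[3],bx[0]:bx[2],::-1],None,fx=S,fy=S,interpolation=cv2.INTER_CUBIC)
    draw(im,p,box(o,yaw,(0,66),(-33,33),(0,12)),bx[:2],S,(0,255,0))
    draw(im,p,box(o,yaw,(24,66),(-26,26),(118,162)),bx[:2],S,(0,0,255))
    c=tuple(map(int,((proj(p,[[*o,140]])[0]-bx[:2]+.5)*S))); cv2.drawMarker(im,c,(255,0,255)); 
    out.append(cv2.copyMakeBorder(im,0,598-im.shape[0],0,0,cv2.BORDER_CONSTANT))
cv2.imwrite('pics/ov.png',np.hstack(out))
E
```

```text
L 80 (array([407.07, 325.07,   0.69]), np.float64(0.1861684512639364))
L 110 (array([406.52, 325.92,   0.69]), np.float64(0.08896977049843292))
R 80 (array([429.74, 156.75,  -0.35]), np.float64(0.21789951151430564))
R 110 (array([428.93, 155.91,  -0.34]), np.float64(0.12405308117982056))
```

View pics/ov.png

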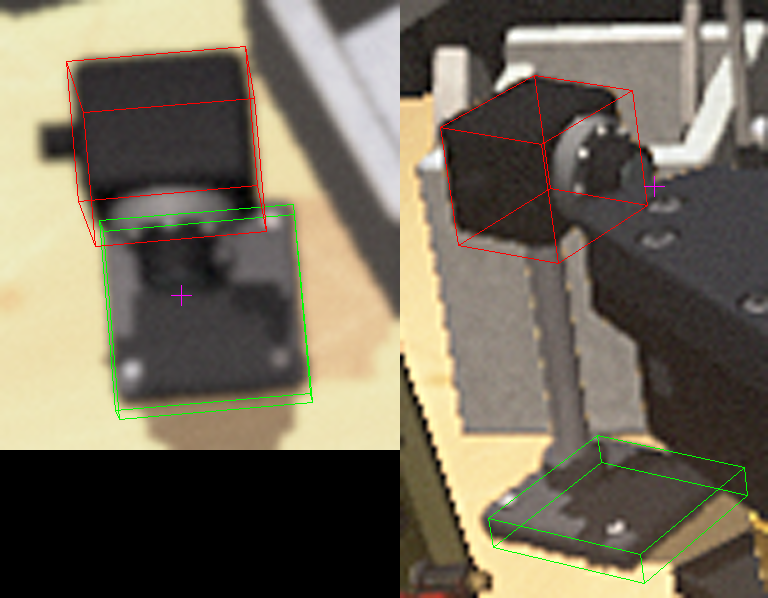

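The overlay puts the lens about 3 mm further in +x than modelled, at roughly (601, 298, 140) with yaw 0.09. Next is the first move, to above the left adapter.

```bash
python3 -c "
from h import *
s=env.state();print(s['eef_pos'],s['tcp_rot'],s['t'])"
```

```text
[225.86267855 582.75743201 404.76103521] [3.14153188e+00 6.09077402e-06 2.77183646e+00] 0.9
```

Emit:
move_arm(
  commands=[
    [[0.5, -0.71, 0], -0.5, 1],
    [[0.5, -0.71, 0], -0.5, 1],
    [[0.5, -0.71, 0], -0.5, 1],
    [[0.5, -0.71, 0], -0.5, 1],
    [[0.5, -0.71, 0], -0.5, 1],
    [[0.5, -0.71, 0], -0.5, 1],
    [[0.5, -0.71, 0], -0.5, 1],
    [[0.5, -0.71, 0], -0.5, 1],
    [[0.5, -0.71, 0], -0.5, 1],
    [[0.5, -0.71, 0], -0.5, 1],
    [[0.5, -0.71, 0], -0.5, 1],
    [[0.5, -0.71, 0], -0.5, 1],
    [[0, 0, -0.8], 0, 1],
    [[0, 0, -0.8], 0, 1],
    [[0, 0, 0], 0, 1],
    [[0, 0, 0], 0, 1],
    [[0, 0, 0], 0, 1],
  ],
)

```text
t: 2.32
eef_pos: [406.0, 327.5, 357.8]
tcp_rot: [3.141, 0.0, 2.292]
ft_force: [-0.4, 0.7, 0.1]
opening: 1.0
grip_force: 0.0
```

Emit:
move_arm(
  commands=[
    [[0.02, -0.05, -0.6], -0.4, 1],
    [[0, 0, -0.7], 0, 1],
    [[0, 0, -0.7], 0, 1],
    [[0, 0, -0.7], 0, 1],
    [[0, 0, -0.7], 0, 1],
    [[0, 0, -0.4], 0, 1],
    [[0, 0, -0.2], 0, 1],
    [[0, 0, 0], 0, 1],
    [[0, 0, 0], 0, 1],
    [[0, 0, 0], 0, 1],
  ],
)

```text
t: 3.15
eef_pos: [406.7, 326.0, 238.0]
tcp_rot: [3.14, 0.0, 2.26]
ft_force: [0.7, 1.0, -0.0]
opening: 1.003
grip_force: 0.0
```

```bash
python3 - <<'E'
from h import *
t=read_camera('top');s=read_camera('scene')
a=cv2.resize(t['image'][200:320,190:310,::-1],(400,400),interpolation=2);b=cv2.resize(s['image'][240:400,190:350,::-1],(400,400),interpolation=2)
cv2.imwrite('pics/g1.png',np.hstack([a,b])); print(env.state()['eef_pos'])
E
```

```text
[406.60287828 325.82237443 237.8022619 ]
```

View pics/g1.png

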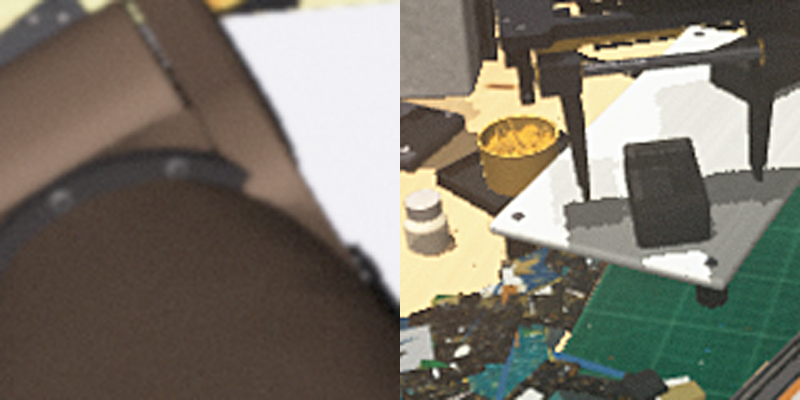

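Fingers straddle the adapter centrally (scene crop: tips at (585,205) and (758,180), adapter between). Go down and close.

Emit:
move_arm(
  commands=[
    [[0, 0, -0.4], 0, 1],
    [[0, 0, -0.2], 0, 1],
    [[0, 0, 0], 0, 1],
    [[0, 0, 0], 0, 0.3],
    [[0, 0, 0], 0, 0],
    [[0, 0, 0], 0, -0.2],
    [[0, 0, 0], 0, -0.5],
    [[0, 0, 0], 0, -1],
    [[0, 0, 0], 0, -1],
    [[0, 0, 0], 0, -1],
    [[0, 0, 0], 0, -1],
    [[0, 0, 0], 0, -1],
    [[0, 0, 0], 0, -1],
  ],
)

```text
t: 4.33
eef_pos: [406.6, 325.7, 218.8]
tcp_rot: [3.141, 0.0, 2.26]
ft_force: [0.5, 1.1, -0.2]
opening: 0.441
grip_force: 30.0
```

Emit:
move_arm(
  commands=[
    [[0, 0, 0.1], 0, -1],
    [[0, 0, 0.3], 0, -1],
    [[0, 0, 0.4], 0, -1],
    [[0, 0, 0.4], 0, -1],
    [[0, 0, 0.4], 0, -1],
    [[0, 0, 0.3], 0, -1],
    [[0, 0, 0.1], 0, -1],
    [[0, 0, 0], 0, -1],
    [[0, 0, 0], 0, -1],
    [[0, 0, 0], 0, -1],
    [[0, 0, 0], 0, -1],
    [[0, 0, 0], 0, -1],
    [[0, 0, 0], 0, -1],
  ],
)

```text
t: 5.42
eef_pos: [406.5, 325.7, 278.4]
tcp_rot: [-3.141, -0.0, 2.26]
ft_force: [-0.6, 0.1, -1.4]
opening: 0.443
grip_force: 30.0
```

```bash
python3 - <<'E'
from h import *
f=[]
for i in range(6):
    p=read_camera('scene'); s=env.state(); f.append(s['ft_force'])
print(np.round(f,2),s['eef_pos'],s['opening'],s['moment'])
save(p,'lift1.png',(180,200,380,360),3)
E
```

```text
[[ 0.31 -0.07 -0.57]
 [ 0.23 -0.35 -1.33]
 [ 0.94 -0.76 -1.53]
 [-0.46  0.95 -0.56]
 [-0.36 -0.22 -2.12]
 [-0.82  0.04 -1.  ]] [406.48892229 325.65034284 278.72769504] 0.4422823935345977 [-0.00606942 -0.05193978  0.05176533]
```

View pics/lift1.png

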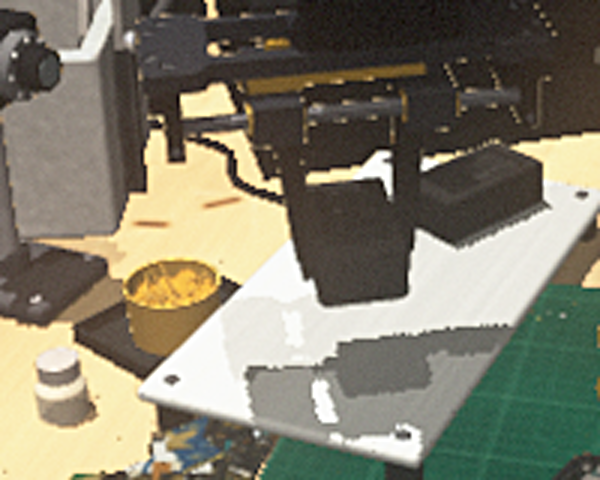

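It's clear of the stand and weighs about 1.2 N, so this is the light one. Set it back.

Emit:
move_arm(
  commands=[
    [[0, 0, -0.2], 0, -1],
    [[0, 0, -0.4], 0, -1],
    [[0, 0, -0.4], 0, -1],
    [[0, 0, -0.4], 0, -1],
    [[0, 0, -0.3], 0, -1],
    [[0, 0, -0.15], 0, -1],
    [[0, 0, -0.08], 0, -1],
    [[0, 0, -0.05], 0, -1],
    [[0, 0, 0], 0, -1],
    [[0, 0, 0], 0, -1],
    [[0, 0, 0], 0, -1],
  ],
)

```text
t: 6.63
eef_pos: [406.5, 325.7, 219.8]
tcp_rot: [3.141, 0.0, 2.26]
ft_force: [0.6, -0.1, -1.2]
opening: 0.439
grip_force: 30.0
```

Emit:
move_arm(
  commands=[
    [[0, 0, -0.02], 0, -1],
    [[0, 0, -0.01], 0, -1],
    [[0, 0, 0], 0, -1],
    [[0, 0, 0], 0, -1],
  ],
)

```text
t: 6.97
eef_pos: [406.5, 325.7, 218.8]
tcp_rot: [3.141, 0.0, 2.26]
ft_force: [-0.3, 0.4, 6.5]
opening: 0.439
grip_force: 30.0
```

```bash
python3 - <<'E'
from h import *
f=[]
for i in range(6):
    p=read_camera('scene'); s=env.state(); f.append(s['ft_force'])
print(np.mean(f,0),s['eef_pos'])
E
```

```text
[-1.05079849 -0.28034134  5.87009601] [406.49851956 325.68470403 218.79583829]
```

Emit:
move_arm(
  commands=[
    [[0, 0, 0], 0, 0.2],
    [[0, 0, 0], 0, 0.6],
    [[0, 0, 0], 0, 1],
    [[0, 0, 0], 0, 1],
    [[0, 0, 0], 0, 1],
    [[0, 0, 0], 0, 1],
    [[0, 0, 0.3], 0, 1],
    [[0, 0, 0.6], 0, 1],
    [[0, 0, 0.8], 0, 1],
    [[0, 0, 0.8], 0, 1],
    [[0, 0, 0.5], 0, 1],
    [[0, 0, 0], 0, 1],
  ],
)

```text
t: 8.27
eef_pos: [406.6, 325.8, 311.9]
tcp_rot: [3.136, 0.001, 2.26]
ft_force: [0.5, 0.2, -0.1]
opening: 1.002
grip_force: 0.0
```

Emit:
move_arm(
  commands=[
    [[0.06, -0.43, 0], -0.99, 1],
    [[0.06, -0.43, 0], -0.99, 1],
    [[0.06, -0.43, 0], -0.99, 1],
    [[0.06, -0.43, 0], -0.99, 1],
    [[0.06, -0.43, 0], -0.99, 1],
    [[0.06, -0.43, 0], -0.99, 1],
    [[0.06, -0.43, 0], -0.99, 1],
    [[0.06, -0.43, 0], -0.99, 1],
    [[0.06, -0.43, 0], -0.99, 1],
    [[0.06, -0.43, 0], -0.99, 1],
    [[0.06, -0.43, 0], -0.99, 1],
    [[0.06, -0.43, 0], -0.99, 1],
    [[0.03, -0.43, 0], -0.99, 1],
    [[0, 0, 0], 0, 1],
    [[0, 0, 0], 0, 1],
    [[0, 0, 0], 0, 1],
  ],
)

```text
t: 9.6
eef_pos: [428.9, 158.3, 308.3]
tcp_rot: [-3.141, 0.0, 1.232]
ft_force: [0.2, -0.1, -0.3]
opening: 0.999
grip_force: 0.0
```

```bash
python3 - <<'E'
from h import *
t=read_camera('top');s=read_camera('scene')
a=cv2.resize(t['image'][200:320,190:350,::-1],(400,300),interpolation=2);b=cv2.resize(s['image'][190:350,200:360,::-1],(400,400),interpolation=2)
cv2.imwrite('pics/g2.png',np.hstack([cv2.copyMakeBorder(a,0,100,0,0,0),b])); print(env.state()['eef_pos'])
E
```

```text
[428.86796606 158.49278278 308.37657167]
```

View pics/g2.png

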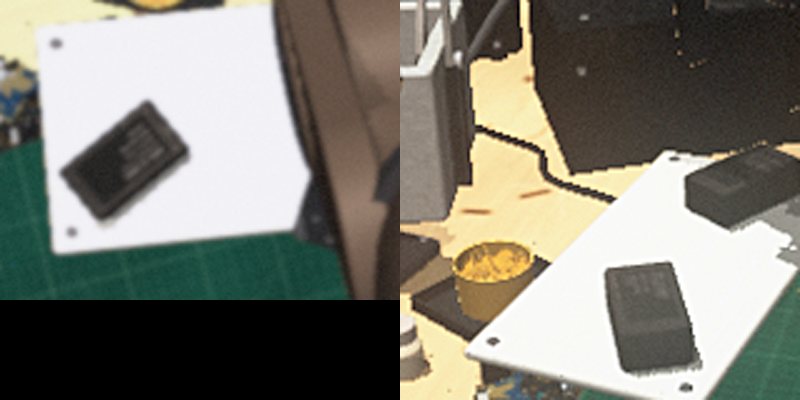

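Left adapter is back flat in its place (top crop (125,160)). Down onto the right one.

Emit:
move_arm(
  commands=[
    [[0.01, -0.07, -0.4], -0.08, 1],
    [[0, 0, -0.6], 0, 1],
    [[0, 0, -0.7], 0, 1],
    [[0, 0, -0.6], 0, 1],
    [[0, 0, -0.4], 0, 1],
    [[0, 0, -0.2], 0, 1],
    [[0, 0, -0.08], 0, 1],
    [[0, 0, 0], 0, 1],
    [[0, 0, 0], 0, 0.3],
    [[0, 0, 0], 0, 0],
    [[0, 0, 0], 0, -0.2],
    [[0, 0, 0], 0, -0.5],
    [[0, 0, 0], 0, -1],
    [[0, 0, 0], 0, -1],
    [[0, 0, 0], 0, -1],
    [[0, 0, 0], 0, -1],
    [[0, 0, 0], 0, -1],
  ],
)

```text
t: 11.12
eef_pos: [429.4, 155.8, 219.1]
tcp_rot: [3.141, -0.0, 1.224]
ft_force: [0.7, -0.6, -0.6]
opening: 0.439
grip_force: 30.0
```

Emit:
move_arm(
  commands=[
    [[0, 0, 0.1], 0, -1],
    [[0, 0, 0.3], 0, -1],
    [[0, 0, 0.4], 0, -1],
    [[0, 0, 0.4], 0, -1],
    [[0, 0, 0.4], 0, -1],
    [[0, 0, 0.3], 0, -1],
    [[0, 0, 0.1], 0, -1],
    [[0, 0, 0], 0, -1],
    [[0, 0, 0], 0, -1],
    [[0, 0, 0], 0, -1],
    [[0, 0, 0], 0, -1],
    [[0, 0, 0], 0, -1],
  ],
)

```text
t: 12.12
eef_pos: [429.2, 155.8, 278.6]
tcp_rot: [-3.141, 0.001, 1.224]
ft_force: [-0.3, -0.6, -3.6]
opening: 0.439
grip_force: 30.0
```

```bash
python3 - <<'E'
from h import *
f=[];m=[]
for i in range(6):
    p=read_camera('scene'); s=env.state(); f.append(s['ft_force']);m.append(s['moment'])
print(np.mean(f,0),np.mean(m,0),s['eef_pos'],s['tcp_rot'],s['opening'])
E
```

```text
[-0.04602412  0.32081644 -3.6791599 ] [-0.09546315  0.08720505  0.00111089] [429.29384529 155.86087569 278.98172749] [-3.14158750e+00  8.48671175e-05  1.22381158e+00] 0.4378741054807884
```

3.7 N here against 1.2 N for the left, so the right one is heavy. Carry it to the lens.

Emit:
move_arm(
  commands=[
    [[0, 0, 0.2], 0, -1],
    [[0, 0, 0.4], 0, -1],
    [[0, 0, 0.4], 0, -1],
    [[0, 0, 0.3], 0, -1],
  ],
)

```text
t: 12.75
eef_pos: [429.3, 155.9, 319.2]
tcp_rot: [3.141, -0.0, 1.224]
ft_force: [-0.0, 0.5, -4.1]
opening: 0.441
grip_force: 30.0
```

Emit:
move_arm(
  commands=[
    [[0.04, 0.15, 0], -0.5, -1],
    [[0.08, 0.29, 0], -0.95, -1],
    [[0.08, 0.29, 0], -0.95, -1],
    [[0.08, 0.29, 0], -0.95, -1],
    [[0.08, 0.29, 0], -0.95, -1],
    [[0.08, 0.29, 0], -0.95, -1],
    [[0.08, 0.29, 0], -0.95, -1],
    [[0.08, 0.29, 0], -0.95, -1],
    [[0.08, 0.29, 0], -0.95, -1],
    [[0.08, 0.29, 0], -0.95, -1],
    [[0.08, 0.29, 0], -0.95, -1],
    [[0.08, 0.29, 0], -0.95, -1],
    [[0.08, 0.29, 0], -0.95, -1],
    [[0.08, 0.29, 0], -0.95, -1],
    [[0.08, 0.29, 0], -0.95, -1],
    [[0.04, 0.15, 0], -0.4, -1],
    [[0, 0, 0], 0, -1],
    [[0, 0, 0], 0, -1],
    [[0, 0, 0], 0, -1],
    [[0, 0, 0], 0, -1],
  ],
)

```text
t: 14.42
eef_pos: [465.2, 286.3, 318.2]
tcp_rot: [3.141, 0.0, 0.088]
ft_force: [0.3, -0.4, -4.1]
opening: 0.441
grip_force: 30.0
```

```bash
python3 - <<'E'
from fit import *
t=read_camera('top');s=read_camera('scene')
st=env.state();print(st['eef_pos'],st['tcp_rot'],st['ft_force'])
def box(o,yaw,x,y,z):
    c,q=np.cos(yaw),np.sin(yaw); return np.array([[o[0]+c*a-q*b,o[1]+q*a+c*b,k] for k in z for a,b in((x[0],y[0]),(x[1],y[0]),(x[1],y[1]),(x[0],y[1]))])
def draw(im,p,X,off,S,col):
    uv=((proj(p,X)-off+.5)*S).astype(int)
    for f in(uv[:4],uv[4:]): cv2.polylines(im,[f.reshape(-1,1,2)],True,col,1)
    for a,b in zip(uv[:4],uv[4:]): cv2.line(im,tuple(map(int,a)),tuple(map(int,b)),col,1)
e=st['eef_pos'];y=st['tcp_rot'][2];o=(601,298);yaw=.09
bx=(140,180,340,330);S=4
im=cv2.resize(s['image'][bx[1]:bx[3],bx[0]:bx[2],::-1],None,fx=S,fy=S,interpolation=2)
draw(im,s,box(e[:2],y,(-37.5,37.5),(-21,21),(e[2]-192.1,e[2]-164.1)),bx[:2],S,(0,255,255))
draw(im,s,box(o,yaw,(24,66),(-26,26),(118,162)),bx[:2],S,(0,0,255)); draw(im,s,box(o,yaw,(0,66),(-33,33),(0,12)),bx[:2],S,(0,255,0))
cv2.drawMarker(im,tuple(map(int,((proj(s,[[*o,140]])[0]-bx[:2]+.5)*S))),(255,0,255))
cv2.imwrite('pics/fin.png',im)
E
```

```text
[465.23 286.37 318.15] [3.14 0.   0.09] [-0.32 -0.82 -3.17]
```

View pics/fin.png

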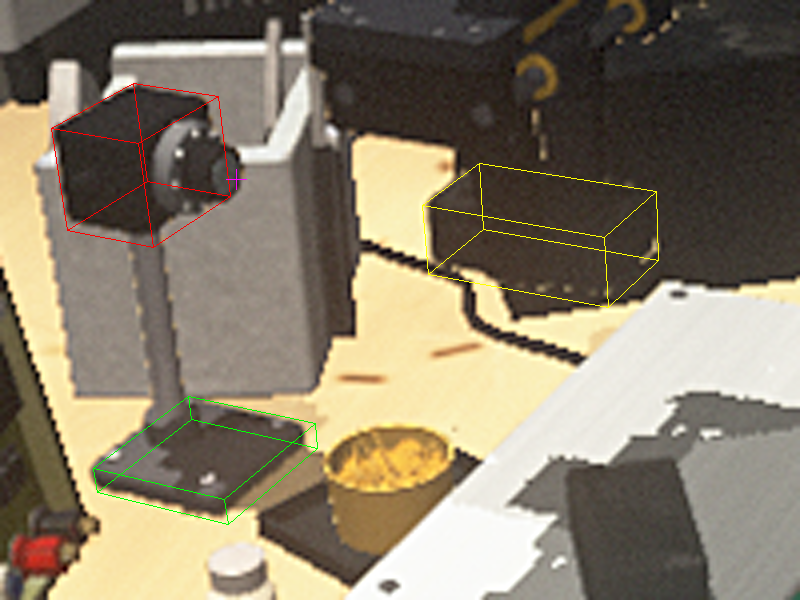

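The held adapter matches its predicted outline (box at (425–658, 165–305)) and is level. The camera model agrees to about 3 mm. I'll do one numeric fit of the camera silhouette to firm up yaw and y.

```bash
python3 - <<'E'
from fit import *
t=P['t'];u0,v0,u1,v1=218,72,282,156;S=6
g=cv2.resize(t['image'][v0:v1,u0:u1],None,fx=S,fy=S,interpolation=cv2.INTER_CUBIC)
def pts(o,yaw,x,y,z):
    c,q=np.cos(yaw),np.sin(yaw); return [[o[0]+c*a-q*b,o[1]+q*a+c*b,k] for a in x for b in y for k in z]
parts=[((0,66),(-33,33),(0,12)),((24,66),(-26,26),(118,162)),((2,24),(-12,12),(128,152)),((40,50),(26,38),(135,145))]
def mk(x):
    f=np.zeros(g.shape[:2],np.uint8)
    for p in parts:
        uv=(proj(t,pts(x[:2],x[2],*p))-[u0-.5,v0-.5])*S-.5
        cv2.fillConvexPoly(f,np.round(cv2.convexHull(uv.astype(np.float32))*16).astype(int),1,shift=4)
    return f
for thr in(110,125,140):
    m=(g.max(2)<thr+20).astype(np.uint8); n,l,st,_=cv2.connectedComponentsWithStats(m)
    init=mk((601,298,.09)); k=np.bincount(l[(init>0)&(m>0)]).argmax(); m=(l==k).astype(np.uint8)
    c=max(cv2.findContours(m,0,2)[0],key=cv2.contourArea); m=cv2.drawContours(m*0,[c],0,1,-1)
    lim=cv2.dilate(init,np.ones((49,49))); m&=lim
    cost=lambda x:(mk(x)!=m).sum()/m.sum()
    r=min((minimize(cost,[601,298,a],method='Nelder-Mead',options=dict(initial_simplex=np.array([601,298,a])+np.array([[0,0,0],[6,0,0],[0,6,0],[0,0,.05]]))) for a in(.03,.09,.15)),key=lambda r:r.fun)
    print(thr,r.x,r.fun)
    x=r.x;e=np.array([465.2,286.4])-x[:2];print('rel',np.cos(x[2])*e[0]+np.sin(x[2])*e[1],-np.sin(x[2])*e[0]+np.cos(x[2])*e[1])
E
```

```text
110 [600.34 299.59   0.06] 0.13255403850012143
rel -135.68090828160442 -5.37355859592008
125 [600.13 300.17   0.05] 0.10619032953495534
rel -135.4666818363417 -6.704638080304263
140 [597.95 299.64   0.06] 0.10602489111350387
rel -133.33087593069143 -4.691841905400821
```

```bash
python3 - <<'E'
from fit import *
from scipy.ndimage import map_coordinates as mc
from scipy.optimize import least_squares
def w(o,yaw,X):
    c,q=np.cos(yaw),np.sin(yaw);X=np.array(X,float);return np.c_[o[0]+c*X[:,0]-q*X[:,1],o[1]+q*X[:,0]+c*X[:,1],X[:,2]]
L=lambda a,b,n=25:np.array(a)+np.linspace(.15,.85,n)[:,None]*(np.array(b,float)-a)
# silhouette edges (a,b, interior point)
E={'t':[('base front',(0,-33,0),(0,33,0)),('base left',(0,33,12),(40,33,12)),('base right',(0,-33,0),(50,-33,0)),('head back',(66,-26,162),(66,26,162)),('head left',(50,26,162),(66,26,162)),('head left2',(24,26,162),(38,26,162)),('head right',(24,-26,162),(66,-26,118))][:6],
   's':[('base left s',(0,33,0),(66,33,0)),('head topback',(66,26,162),(66,-26,162)),('head toback v',(66,26,125),(66,26,162)),('head bottom',(24,26,118),(66,26,118))]}
x0=np.array([601,298,.08])
obs=[]
for it in range(3):
  obs=[]
  for n,es in E.items():
    p=P[n];g=cv2.GaussianBlur(cv2.cvtColor(p['image'],cv2.COLOR_RGB2GRAY).astype(np.float32),(0,0),.6)
    cen=proj(p,w(x0[:2],x0[2],[[33,0,6],[45,0,140]]))
    for name,a,b in es:
        X=L(a,b);uv=proj(p,w(x0[:2],x0[2],X));d=uv[-1]-uv[0];nn=np.array([-d[1],d[0]])/np.hypot(*d)
        ci=cen[0] if 'base' in name else cen[1]
        if nn@(uv.mean(0)-ci)<0:nn=-nn
        s=np.arange(-4,4.01,.1);c=uv[:,None]+s[:,None]*nn
        pr=mc(g,[c[...,1],c[...,0]],order=1);gr=np.gradient(pr,axis=1);k=gr.argmax(1)
        ok=(gr.max(1)>1.0);obs.append((name,n,X[ok],uv[ok]+s[k[ok]][:,None]*nn,nn,s[k]))
  def res(x):
    return np.concatenate([((proj(P[n],w(x[:2],x[2],X))-q)@nn) for _,n,X,q,nn,_ in obs if len(X)])
  r=least_squares(res,x0,loss='soft_l1',f_scale=.4);x0=r.x
  print(x0)
for name,n,X,q,nn,s in obs: print(name,len(X),np.round(np.median((proj(P[n],w(x0[:2],x0[2],X))-q)@nn),2) if len(X) else '')
x=x0;e=np.array([465.2,286.4])-x[:2];print('rel',np.cos(x[2])*e[0]+np.sin(x[2])*e[1],-np.sin(x[2])*e[0]+np.cos(x[2])*e[1])
E
```

```text
[599.51 299.99   0.05]
[599.42 299.71   0.05]
[599.46 299.69   0.05]
base front 25 1.88
base left 25 -0.31
base right 25 0.81
head back 25 1.32
head left 25 -0.2
head left2 24 -0.01
base left s 25 1.79
head topback 25 -0.19
head toback v 25 -0.09
head bottom 25 2.5
rel -134.77975418468677 -6.040939934308246
```

```bash
python3 - <<'E'
from fit import *
from scipy.ndimage import map_coordinates as mc
p=P['t'];x0=np.array([601,298,.07]);g=cv2.GaussianBlur(cv2.cvtColor(p['image'],cv2.COLOR_RGB2GRAY).astype(np.float32),(0,0),.6)
def w(X):
    c,q=np.cos(x0[2]),np.sin(x0[2]);X=np.array(X,float);return np.c_[x0[0]+c*X[:,0]-q*X[:,1],x0[1]+q*X[:,0]+c*X[:,1],X[:,2]]
for name,a,b,z,r in[('front',(0,-33),(0,33),6,1),('bleft',(0,33),(45,33),6,0),('bright',(0,-33),(66,-33),6,0),('hback',(66,-26),(66,26),162,1),('hright',(35,-26),(66,-26),162,0),('hleft',(25,26),(38,26),162,0),('hleft2',(25,26),(66,26),162,0)]:
    a=np.array([*a,z],float);b=np.array([*b,z],float);X=a+np.linspace(.1,.9,40)[:,None]*(b-a);uv=proj(p,w(X));d=uv[-1]-uv[0];nn=np.array([-d[1],d[0]])/np.hypot(*d)
    ci=proj(p,w([[33,0,z]]))[0]
    if nn@(uv.mean(0)-ci)<0:nn=-nn
    s=np.arange(-4.5,3.5,.05);c=uv[:,None]+s[:,None]*nn;gr=np.gradient(mc(g,[c[...,1],c[...,0]],order=1),axis=1);k=gr.argmax(1)
    q=uv+s[k][:,None]*nn
    W=np.array([at_z(p,u,z)[:2] for u in q]).astype(np.float32)
    v=cv2.fitLine(W,cv2.DIST_HUBER,0,.01,.01).ravel();vv=v[:2]*np.sign(v[1] if r else v[0]);ang=np.arctan2(vv[1],vv[0])-(np.pi/2 if r else 0)
    # camera-frame coordinate of line
    m=v[2:]-x0[:2];co=(np.cos(x0[2])*m[0]+np.sin(x0[2])*m[1]) if r else(-np.sin(x0[2])*m[0]+np.cos(x0[2])*m[1])
    rr=np.abs((W-v[2:])@[-v[1],v[0]]);print(name,'yaw %.3f off %.1f rms %.2f'%(ang,co,np.sqrt(np.mean(rr**2))), s[k].std().round(2))
E
```

```text
front yaw 0.082 off 0.2 rms 0.71 0.41
bleft yaw 0.081 off 35.4 rms 2.10 1.23
bright yaw 0.100 off -30.4 rms 0.58 0.39
hback yaw 0.115 off 62.6 rms 0.69 0.52
hright yaw 0.193 off -22.6 rms 0.63 0.84
hleft yaw 0.342 off 28.2 rms 0.43 0.63
hleft2 yaw 0.015 off 27.8 rms 0.99 0.79
```

Clean long edges give the lens at about (600.5, 299.6) with yaw about 0.095. The held pose is therefore within about 2 mm and 0.01 rad of ideal, so I'm handing in.

```bash
python3 -c "
from h import *
s=env.state();print(s['eef_pos'],s['tcp_rot'],np.abs(s['qvel']).max(),s['t']);print(env.job_done())"
```

```text
[465.22885075 286.37216099 318.15155181] [3.14146173e+00 5.35611174e-05 8.80096874e-02] 0.0039044936990699263 14.5167
the job is handed in; nothing more can be done
None
```

The right adapter is the heavier (about 3.7 N against 1.2 N for the left), and I handed the job in with it held still and level, a small end facing the lens about 10 cm away and centred to about 2 mm by my measurements; the left one is back flat in its place, and the job took 14.5 s.

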